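# Hang the weight carrier in the notch of the balance stirrup

## Task

Hang the steel weight carrier from the stirrup that hangs under the spring balance: bring its hook through the stirrup over the lower bar, slide it gently along the bar until it drops into the bar's notch, and let go so that it hangs there freely and at rest. Work gently, never pull the balance down by more than 2 cm, and leave the other things where they are.

Things in the scene. Friction and masses are not known exactly. Their poses are not given: they have to be found in the camera images.
- carrier: C-shaped steel weight carrier, 0.16 to 0.25 kg, 133 mm high, upright at the start on its round foot (68 mm across). Origin at the level of the foot's underside, right below the hook's apex; x points from the grip block to the hook, z up. Its centre of mass lies under the apex, so it hangs upright.
- carrier_grip (a point): Centre of the carrier's black grip block, 24 x 14 x 36 mm along the carrier's x, y, z; pinch it across its 14 mm (along y). It tops the carrier's upright spine: centre 115 mm above the foot's underside, 80 mm behind the hook (-x). Axes as the carrier's.
- carrier_hook (a point): Apex of the carrier's hook: centre line of the 7 mm round rod at the crook, 80 mm from the grip block's centre along x and 13 mm above it. The rod slopes down 45 degrees to both sides; far side (+x): ends in a downward tip 14 mm beyond the apex, reaching 32 mm below it; near side: 25 mm down, then level to the block.
- bar_mid (a point): Middle of the top edge of the stirrup's lower bar, a plate on edge 6 mm thick (x). x looks through the stirrup toward the stand's post, y along the bar, z up. The edge has one notch, 9 mm deep, 10 mm long at its floor, 14 mm at its bevelled mouth, up to 32 mm either side of this point along y: not measured, find it by feel or eye. Hook on the plain edge: apex 7 mm above this; in the notch: about 2 mm below.
- stirrup: Upright steel loop hanging under the spring balance, swings freely about its y axis; origin on that axis at the balance hook, 77 mm above bar_mid, axes as there. Opening above the bar: 63 mm high, 100 mm wide (y). The bar is 33 mm high and sticks out sideways to at most 120 mm from the middle. The balance case above (42 mm wide, 36 mm deep) begins 30 mm over this origin.
- balance (a joint): Extension of the spring balance, m: 0 unloaded (upper stop), grows as the stirrup is pulled down, bar and stirrup moving with it. About 1.25 N before it begins to move, then 250 N/m; end stop at 0.030. The carrier's free weight alone gives about 0.001 to 0.005.
- weight: Bystander: brass weight, 29 mm across, 50 mm high, standing on the table; origin under its centre. Leave alone.
- specimen: Bystander: brown soil specimen, cylinder 39 mm across, 78 mm high, standing on the table; origin under its centre. Leave alone.
- tin: Bystander: open moisture tin, 57 mm across, 33 mm high; origin under its centre. Leave alone.
- stone: Bystander: porous stone disc, 39 mm across, 9 mm high; origin under its centre. Leave alone.

How it is judged (in metres and radians):
On the way, in this order (a step that is already met when the one before it is completed fails the run):
1. the carrier is lifted clear of the table (hook apex above 0.15 m) while the balance is not loaded (height (world z) of carrier_hook above 0.15 m and value of joint balance below 0.001 m), for 0.2 s.
2. the hook is down in the notch of the bar (z of carrier_hook in the frame of bar_mid between -0.008 and 0.004 m and y of carrier_hook in the frame of bar_mid between -0.04 and 0.04 m and x of carrier_hook in the frame of bar_mid between -0.009 and 0.009 m), for 0.2 s.
At the end, for the whole second after the job is handed in: The carrier hangs by its hook in the notch of the stirrup's bar (apex less than 4 mm above the bar's top edge and within 9 mm of the bar's mid-plane), upright within 0.25 rad, its weight on the balance, released and at rest (slower than 0.06 m/s) (all of step 2 and value of joint balance above 0.0004 m and angle between carrier_grip's own z axis and vertical below 0.25 rad and linear speed of carrier below 0.06 m/s); the robot touches nothing.
It fails at once if the balance is pulled past 0.020 m (value of joint balance above 0.02 m).
It fails at once if the stirrup is pushed or struck with more than 20 N (contact force between stirrup and anything else above 20 N).
It fails at once if a bystander is moved more than 2 cm (distance of any of weight, specimen, tin, stone from where it was at the start of the episode above 0.02 m).
It also fails if it takes over 64 s, if anything falls off the work surface, if the arm or the gripper's body presses on something with over 40 N, if the wrist force passes 120 N, or if a joint passes its speed limit or range.

## Robot

A 6-joint arm with a two-finger parallel gripper is mounted at the origin on a cart in front of the work surface, level with it; the furniture and walls round the work are solid. World frame = base frame: x ahead of the robot, y to its left, z up, the work surface at z = 0. Lengths are in mm, angles in rad, forces in N, time in s.
With the tool pointing down it reaches from about 350 to 775 mm from the base axis. Payload 7.3 kg.
Tool frame: the origin (TCP) lies at the very end of the fingers, on their centre line; the grasp point (between the pads) lies 19 mm behind it; x points along the fingers, y is the direction in which the jaws open and shut, and the axes are right-handed (so a half turn about x gives the same grasp; the last joint's range is limited). The gripper opens to 92 mm and grips with 3 to 60 N. Pads are 19 mm wide; open, the fingers measure 130 mm over their backs; the gripper's body (75 mm by 190 mm) begins 47 mm behind the grasp point.
Start: joints at [1.184, 0.342, 1.524, -0, 1.275, -0.146], TCP at [125.186, 509.876, 226.741] pointing down, gripper open.
Joint ranges: [-2.53, 2.53], [-0.77, 2.02], [0.04, 2.7], [-1, 4.14], [0.28, 2.66], [-3.11, 3.11]. Speed limits (rad/s): [2.57, 2.57, 3.14, 3.14, 3.14, 3.14].

## Interface

Orientations are given as [roll, pitch, yaw] about the fixed x, y, z axes, in that order (R = Rz(yaw) Ry(pitch) Rx(roll)).
In Python, from plant import sensors, capture, bot gives the robot as it stands.
- The arm moves only by the shell command python3 -m crank 'ROWS' [OPENING]. ROWS is JSON, a list of rows, each an object of numbers: "dx", "dy", "dz": the shift along the tool's x, y, z in cm; "spin": the turn about the tool's x in rad. A call has 1 to 20 rows; each row is the pose to reach, as a shift and turn from the pose commanded when the call began, along the tool's axes at that moment; what a row does not reach only later rows make up. A row lasts 1/12 s, in which the tool goes at most 41.7 mm and 7.16 degrees, less where a joint would pass 70% of its speed; a pose out of reach is approached as far as the arm can. A call with a gripper value outside its range is refused whole. OPENING is the opening in per cent of the stroke, from 0 (shut) to 100 (fully open), set as the call begins (- or left out, the last holds). The fingers move at their own pace and stop on an object; the grip force is fixed at half the most. Time passes only in rows, so rows that repeat a pose let the fingers close. It gives the time, the measured TCP pose, the force and the opening at its end, in the units of the state.
- sensors.get_obs(): the state, without advancing time (a new reading comes with each control period).
- capture(name): name is "side" or "top"; returns a dict with "frame" (420x560x3 uint8, blue, green, red), "vfov" (degrees; the focal length in pixels is half the picture's height over the tangent of half this angle, whatever the lens; pixels are square), "cx", "cy" (the principal point, pixels), "view" (4x4, takes a point from world to camera coordinates). Camera axes: x right, y down, z forward; pixel columns grow to the right and rows downward; lengths in mm; the calibration is good to about 2 mm. A picture is of the moment at which its call begins. There is no depth.
- bot.close_job(): hands the job in, once; it reports no verdict.
The state is a dict: "time": time; "joint_positions": joint angles; "dq": joint speeds; "tau": joint torques, N m; "tool_pos": TCP position; "tcp_rot": TCP orientation; "contact_force": force on the tool from outside, world axes, zero at the start; "moment": the same for the moment, N m; "grip_width": finger opening in mm.
Only numpy, scipy, OpenCV 4.12 (cv2) and the standard library are available. Lean on these libraries where they do the work, as an engineer would, in place of code of your own. Each camera call takes 0.05 s, during which the arm holds its last target.

## Working session

There is one attempt and no reset: what is moved stays moved. The work goes in short steps, Python scripts to look and compute and a shell command to move; the robot and the scene stay as the last step left them, time stands still between calls to the robot, and variables do not carry over. Pictures are saved under pics/ and viewed, and the job is handed in when it is done.

```bash
ls; mkdir -p pics; python3 - <<'E'
from plant import sensors, capture
import cv2,numpy as np
np.set_printoptions(precision=4,suppress=True)
print(sensors.get_obs())
for n in("side","top"):
    c=capture(n); cv2.imwrite(f"pics/{n}0.png",c["frame"]); print(n,c["vfov"],c["cx"],c["cy"],c["view"])
E
```

```text
pics
{'time': 0.0, 'joint_positions': array([ 1.184 ,  0.3427,  1.525 , -0.    ,  1.2754, -0.146 ]), 'dq': array([-0.001 , -0.0017, -0.0004, -0.0001,  0.002 , -0.    ]), 'tau': array([ -0.0001, -43.1244, -24.4227,   0.0718,   0.0559,  -0.0001]), 'tool_pos': array([125.0402, 509.4795, 226.0516]), 'tcp_rot': array([-1.714 ,  1.5693, -1.9548]), 'contact_force': array([0.3684, 0.5289, 0.0687]), 'moment': array([ 0.0057,  0.0306, -0.0462]), 'grip_width': 91.86531935783452}
side 53.220647258008725 282.64804694041527 207.51056308889878 [[   0.8212   -0.5702   -0.0246 -439.0976]
 [  -0.2966   -0.3895   -0.872   337.8507]
 [   0.4876    0.7233   -0.489   736.8171]
 [   0.        0.        0.        1.    ]]
top 51.48622798687548 272.08624653578 205.01603972862455 [[  -0.0154   -0.9997    0.0191   33.8641]
 [  -0.9971    0.0139   -0.0751  565.1983]
 [   0.0749   -0.0202   -0.997  1208.3841]
 [   0.        0.        0.        1.    ]]
```

View pics/side0.png

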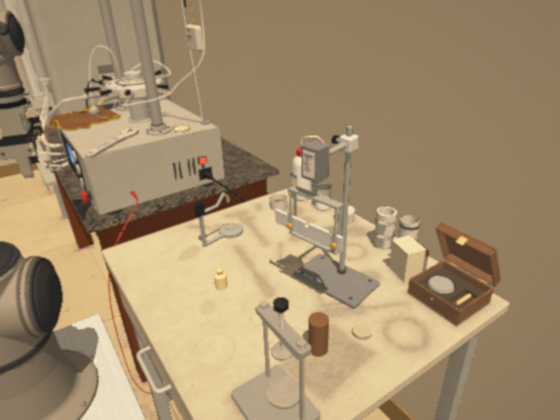

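View pics/top0.png

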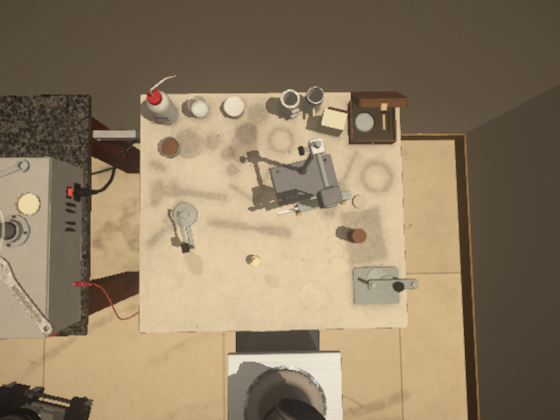

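```bash
cat > h.py <<'E'
from plant import sensors, capture
import cv2,numpy as np
np.set_printoptions(precision=4,suppress=True)
def K(c):
    f=c["frame"].shape[0]/2/np.tan(np.radians(c["vfov"])/2); return f
def crop(c,u0,v0,u1,v1,name,s):
    im=c["frame"][v0:v1,u0:u1]; im=cv2.resize(im,None,fx=s,fy=s,interpolation=cv2.INTER_CUBIC)
    for u in range((u0//10+1)*10,u1,10):
        cv2.line(im,(int((u-u0+.5)*s),0),(int((u-u0+.5)*s),4 if u%50 else 12),(0,0,255),1)
        if u%20==0: cv2.putText(im,str(u),(int((u-u0+.5)*s)-10,22),0,.35,(0,0,255),1)
    for v in range((v0//10+1)*10,v1,10):
        cv2.line(im,(0,int((v-v0+.5)*s)),(6,int((v-v0+.5)*s)),(0,0,255),1)
        if v%20==0: cv2.putText(im,str(v),(8,int((v-v0+.5)*s)+4),0,.35,(0,0,255),1)
    cv2.imwrite("pics/"+name,im)
def proj(c,p):
    q=c["view"][:3,:3]@np.array(p,float)+c["view"][:3,3]; f=K(c)
    return np.array([c["cx"]+f*q[0]/q[2],c["cy"]+f*q[1]/q[2]])
def ray(c,uv):
    R=c["view"][:3,:3];t=c["view"][:3,3];f=K(c)
    d=R.T@np.array([(uv[0]-c["cx"])/f,(uv[1]-c["cy"])/f,1]); return -R.T@t,d
def atz(c,uv,z):
    o,d=ray(c,uv); return o+d*(z-o[2])/d[2]
def tri(c1,a,c2,b):
    o1,d1=ray(c1,a);o2,d2=ray(c2,b)
    d1/=np.linalg.norm(d1);d2/=np.linalg.norm(d2)
    s=np.linalg.lstsq(np.c_[d1,-d2],o2-o1,rcond=None)[0]
    p,q=o1+s[0]*d1,o2+s[1]*d2
    return (p+q)/2,np.linalg.norm(p-q)
E
python3 - <<'E'
from h import *
c=capture("side"); t=capture("top")
crop(c,185,180,265,260,"a1.png",7)
crop(c,260,120,390,310,"a2.png",4)
crop(c,260,120,370,200,"a2.png",7)
crop(c,265,180,365,260,"a3.png",7)
crop(t,160,190,220,260,"a4.png",8)
crop(t,260,130,370,220,"a5.png",7)
E
```

```text
(no output)
```

View pics/a1.png

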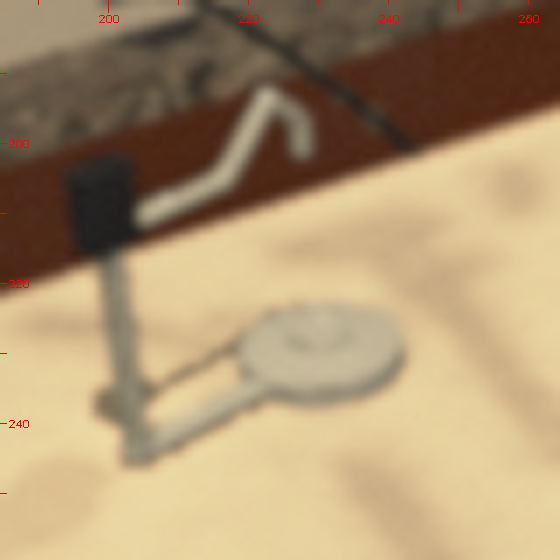

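View pics/a2.png

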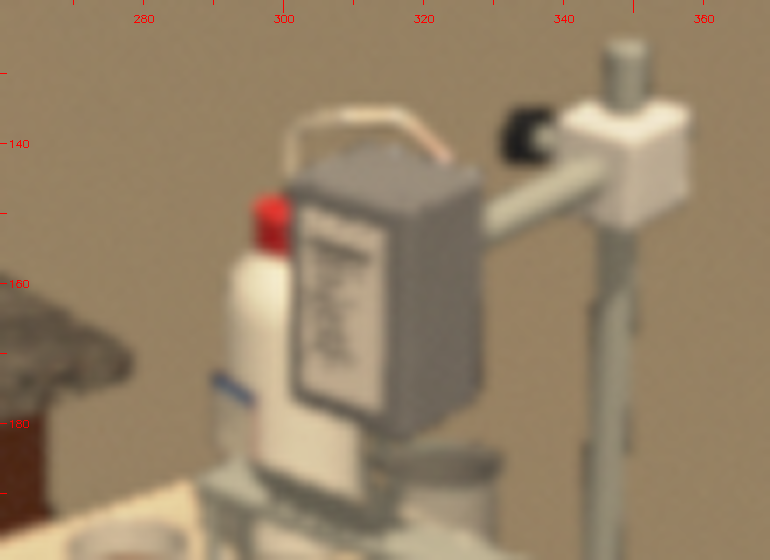

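View pics/a3.png

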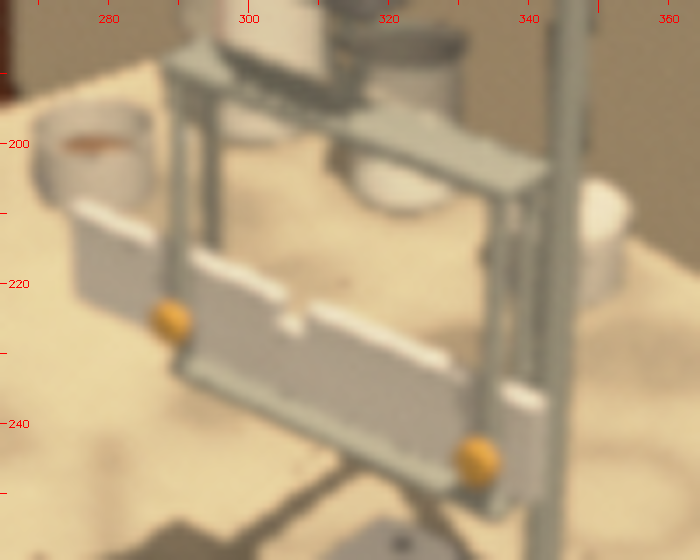

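View pics/a4.png

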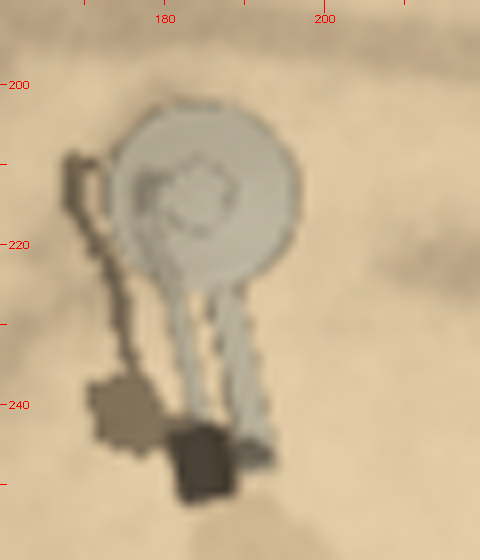

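View pics/a5.png

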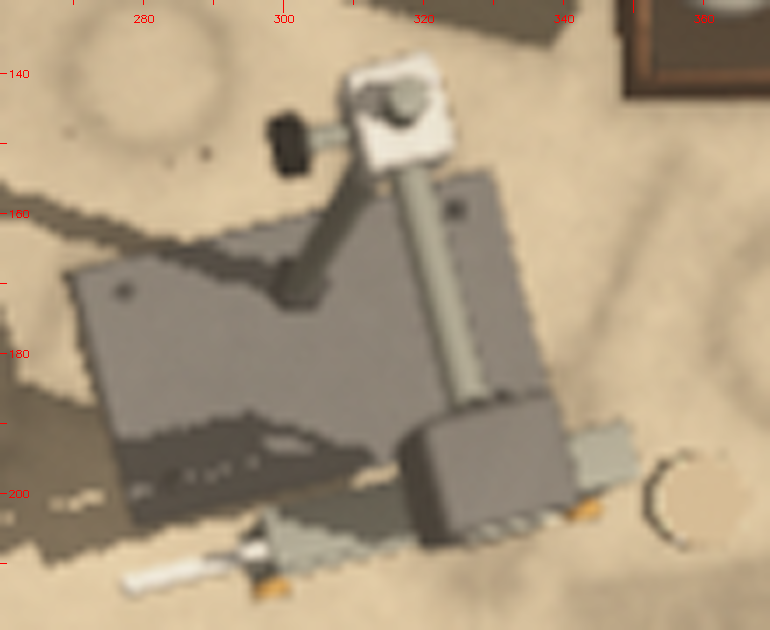

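```bash
python3 - <<'E'
from h import *
c=capture("side"); t=capture("top")
print("block top ctr", atz(t,(184.8,247.2),133), "tri",tri(c,(199,204),t,(184.8,247.2)))
print("foot ctr top", atz(t,(184.5,214),8), "side bottom ellipse ctr", atz(c,(231,229.5),8))
print("apex tri",tri(c,(223,193.5),t,(178,213)), "hook tip", )
print("apex at z131.5", atz(c,(223,193.5),128))
print("bar left",tri(c,(275.5,209),t,(278,212.5)))
pl,_=tri(c,(275.5,209),t,(278,212.5))
o,d=ray(c,(342.5,237))
# right end at same z
r=atz(c,(342.5,237),pl[2]); print("bar right",r, np.linalg.norm(r-pl))
l2=atz(c,(275.5,209),pl[2]);print(l2)
n=atz(c,(306,221.5),pl[2]);print("notch",n)
print("screws", tri(c,(289,225.5),t,(298,213.5)),tri(c,(333,245.5),t,(343,202)))
print("top plate corners L", tri(c,(289,189),t,(299,211)), tri(c,(343,203),t,(350,195)))
print("top plate", )
E
```

```text
block top ctr [453.0168 250.9136 133.    ] tri (array([452.5623, 251.3676, 131.5748]), np.float64(0.9389808401628504))
foot ctr top [544.5079 274.2357   8.    ] side bottom ellipse ctr [545.1642 273.2137   8.    ]
apex tri (array([536.3454, 271.2524, 127.5881]), np.float64(9.1852982225612)) hook tip
apex at z131.5 [531.993  272.7783 128.    ]
bar left (array([533.4517,  15.5275, 195.4566]), np.float64(1.6983402894779762))
bar right [ 574.5253 -153.9769  195.4566] 174.4098283706908
[532.6689  15.8759 195.4566]
notch [553.5601 -65.7081 195.4566]
screws (array([532.1205, -34.7144, 178.4352]), np.float64(0.28204066293966323)) (array([ 558.4934, -146.2411,  178.0449]), np.float64(0.9163712713705947))
top plate corners L (array([534.4861, -31.2568, 262.2425]), np.float64(3.3625980198493615)) (array([ 570.6043, -148.7601,  268.5815]), np.float64(8.201111290655831))
top plate
```

```bash
cat >> h.py <<'E'
from scipy.spatial.transform import Rotation as Ro
def tool():
    o=sensors.get_obs(); R=Ro.from_euler('xyz',o['tcp_rot']).as_matrix(); return o,R
E
python3 - <<'E'
from h import *
o,R=tool(); print(R); print("jaw yaw",np.degrees(np.arctan2(R[1,1],R[0,1])))
d=np.array([453,251.2,226])-o['tool_pos']; print("to above grip, tool axes cm",R.T@d/10)
t=capture("top");s=capture("side")
print("knob",tri(s,(281,304),t,(398,287)),"plate", tri(s,(266,311),t,(368,285)))
for n,uv in dict(weight=(255,261),spec=(357,236),stone=(359,201)).items(): print(n,atz(t,uv,{'weight':50,'spec':78,'stone':9}[n]))
E
```

```text
[[-0.0001  0.2384  0.9712]
 [-0.0004  0.9712 -0.2384]
 [-1.     -0.0004 -0.    ]]
jaw yaw 76.2077164027297
to above grip, tool axes cm [  0.0585 -17.293   38.0053]
knob (array([ 355.0352, -262.4052,  222.3725]), np.float64(2.047886167393305)) plate (array([ 357.5152, -207.2457,  165.2651]), np.float64(8.835288802310084))
weight [410.9983  75.1279  50.    ]
spec [ 474.6929 -200.1586   78.    ]
stone [ 574.5944 -223.7077    9.    ]
```

```bash
python3 -m crank '[{"dy":-0.5,"dz":1,"spin":-0.02},{"dy":-1.5,"dz":3.5,"spin":-0.06},{"dy":-3,"dz":6.5,"spin":-0.1},{"dy":-4.5,"dz":10,"spin":-0.15},{"dy":-6,"dz":13,"spin":-0.2},{"dy":-7.5,"dz":16.5,"spin":-0.25},{"dy":-9,"dz":19.5,"spin":-0.29},{"dy":-10.5,"dz":23,"spin":-0.33},{"dy":-12,"dz":26,"spin":-0.37},{"dy":-13.5,"dz":29.5,"spin":-0.41},{"dy":-15,"dz":33,"spin":-0.45},{"dy":-16.5,"dz":36,"spin":-0.48},{"dy":-17,"dz":37.5,"spin":-0.49},{"dy":-17.3,"dz":38,"spin":-0.49},{"dy":-17.3,"dz":38,"spin":-0.49},{"dy":-17.3,"dz":38,"spin":-0.49}]' 100
python3 - <<'E'
from h import *
o,R=tool(); print(o['tool_pos'],R[:,1],o['joint_positions'])
t=capture("top");s=capture("side")
crop(t,140,180,240,280,"b1.png",6);crop(s,160,100,260,250,"b2.png",5)
d=np.array([453,251.2,96])-o['tool_pos']; print(R.T@d/10)
E
```

```text
[125.1699 509.8343 226.6376] [ 0.2385  0.9711 -0.0001] [ 1.184   0.3421  1.5242  0.      1.2754 -0.146 ]
[ 13.0648 -17.2976  38.0054]invalid input at $[0]: expected keys dx, dy, dz, spin
```

View pics/b1.png

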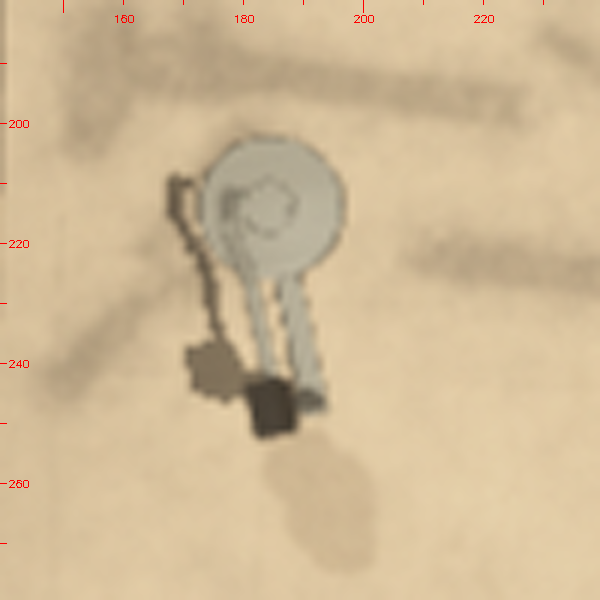

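View pics/b2.png

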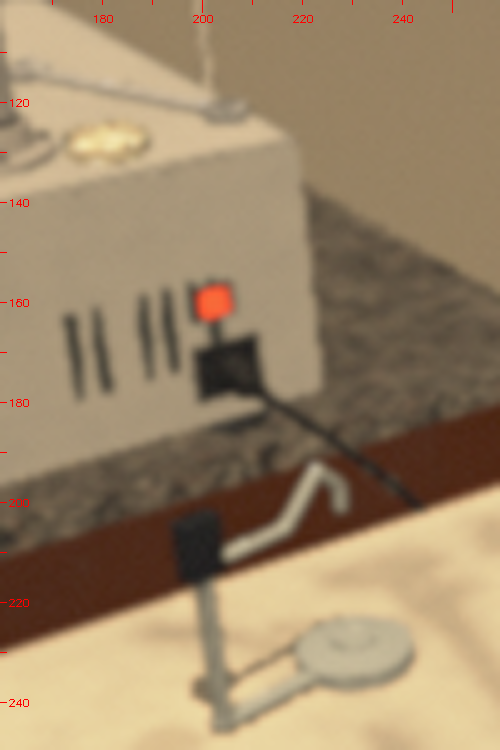

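All four keys are needed in each row; nothing has moved. The pictures show the carrier unchanged (block at top px (184.5, 247)).

```bash
python3 -m crank '[{"dx":0,"dy":-0.5,"dz":1,"spin":-0.02},{"dx":0,"dy":-1.5,"dz":3.5,"spin":-0.06},{"dx":0,"dy":-3,"dz":6.5,"spin":-0.1},{"dx":0,"dy":-4.5,"dz":10,"spin":-0.15},{"dx":0,"dy":-6,"dz":13,"spin":-0.2},{"dx":0,"dy":-7.5,"dz":16.5,"spin":-0.25},{"dx":0,"dy":-9,"dz":19.5,"spin":-0.29},{"dx":0,"dy":-10.5,"dz":23,"spin":-0.33},{"dx":0,"dy":-12,"dz":26,"spin":-0.37},{"dx":0,"dy":-13.5,"dz":29.5,"spin":-0.41},{"dx":0,"dy":-15,"dz":33,"spin":-0.45},{"dx":0,"dy":-16.5,"dz":36,"spin":-0.48},{"dx":0,"dy":-17,"dz":37.5,"spin":-0.49},{"dx":0,"dy":-17.3,"dz":38,"spin":-0.49},{"dx":0,"dy":-17.3,"dz":38,"spin":-0.49},{"dx":0,"dy":-17.3,"dz":38,"spin":-0.49}]' 100
python3 - <<'E'
from h import *
o,R=tool(); print(o['tool_pos'],R[:,1],o['joint_positions'])
t=capture("top");s=capture("side")
crop(t,140,180,240,280,"b3.png",6);crop(s,160,120,260,250,"b4.png",5)
d=np.array([453,251.2,96])-o['tool_pos']; print(R.T@d/10)
E
```

```text
time: 1.83
tool_pos: [452.2, 251.6, 226.6]
tcp_rot: [2.571, 1.57, 2.82]
contact_force: [0.6, -0.8, -0.3]
grip_width: 91.9
[452.2316 251.5982 226.6045] [-0.2462  0.9692  0.0005] [ 0.3592  0.3288  1.5441  0.0006  1.2694 -1.4605]
[13.0604 -0.0635  0.0739]
```

View pics/b4.png

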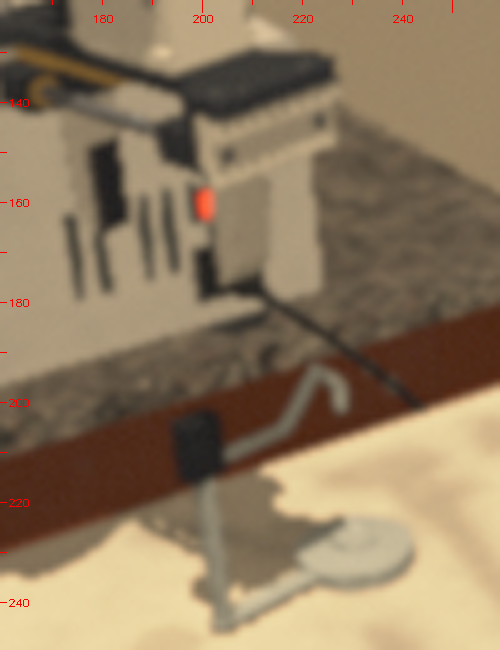

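The fingers sit above the block, jaws across its thin side. Next: descend and close.

```bash
python3 -m crank '[{"dx":2,"dy":0,"dz":0.05,"spin":0},{"dx":5,"dy":0,"dz":0.05,"spin":0},{"dx":8,"dy":0,"dz":0.05,"spin":0},{"dx":11,"dy":0,"dz":0.05,"spin":0},{"dx":12.5,"dy":0,"dz":0.05,"spin":0},{"dx":13,"dy":0,"dz":0.05,"spin":0},{"dx":13,"dy":0,"dz":0.05,"spin":0},{"dx":13,"dy":0,"dz":0.05,"spin":0}]' 100
python3 - <<'E'
from h import *
o,R=tool(); print(o['tool_pos'],R[:,1])
t=capture("top");s=capture("side")
crop(s,160,150,260,250,"b5.png",6)
E
```

```text
time: 2.6
tool_pos: [453.6, 252.2, 97.7]
tcp_rot: [0.184, 1.569, 0.435]
contact_force: [0.1, 0.1, 1.0]
grip_width: 91.7
[453.5837 252.1881  97.6875] [-0.2477  0.9688  0.0003]
```

View pics/b5.png

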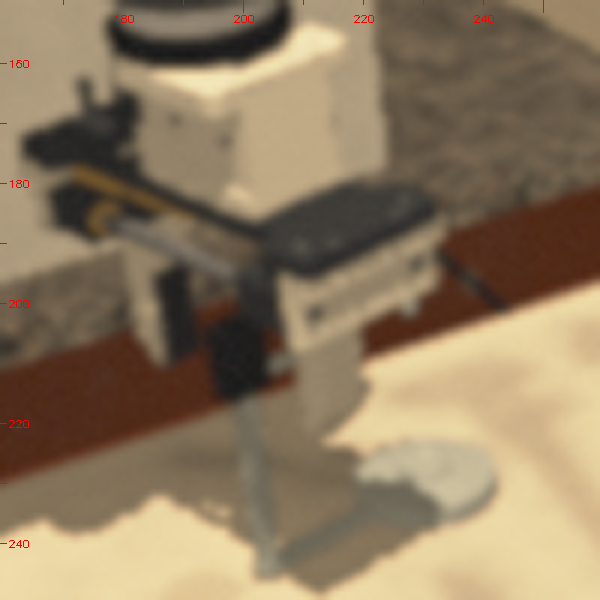

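The block (198,208) is between the fingers. Closing.

```bash
python3 -m crank '[{"dx":0,"dy":0,"dz":0,"spin":0},{"dx":0,"dy":0,"dz":0,"spin":0},{"dx":0,"dy":0,"dz":0,"spin":0},{"dx":0,"dy":0,"dz":0,"spin":0},{"dx":0,"dy":0,"dz":0,"spin":0},{"dx":0,"dy":0,"dz":0,"spin":0},{"dx":0,"dy":0,"dz":0,"spin":0},{"dx":0,"dy":0,"dz":0,"spin":0},{"dx":0,"dy":0,"dz":0,"spin":0},{"dx":0,"dy":0,"dz":0,"spin":0}]' 0
python3 -m crank '[{"dx":0,"dy":0,"dz":0,"spin":0},{"dx":-0.5,"dy":0,"dz":0,"spin":0},{"dx":-1.5,"dy":0,"dz":0,"spin":0},{"dx":-3,"dy":0,"dz":0,"spin":0},{"dx":-3,"dy":0,"dz":0,"spin":0}]' 0
```

```text
time: 3.53
tool_pos: [453.4, 251.4, 96.7]
tcp_rot: [2.137, 1.571, 2.387]
contact_force: [0.7, -0.5, -0.1]
grip_width: 29.4
time: 3.95
tool_pos: [454.9, 251.9, 129.6]
tcp_rot: [0.119, 1.566, 0.368]
contact_force: [0.7, -0.3, -1.8]
grip_width: 13.7
```

```bash
python3 -m crank '[{"dx":0,"dy":0,"dz":0,"spin":0},{"dx":0,"dy":0,"dz":0,"spin":0},{"dx":0,"dy":0,"dz":0,"spin":0}]'; python3 - <<'E'
from h import *
o,R=tool(); print(o['tool_pos'],R,o['contact_force'],o['moment'])
t=capture("top");s=capture("side")
crop(s,160,120,260,250,"c1.png",6);crop(t,140,180,240,280,"c2.png",6)
E
```

```text
time: 4.2
tool_pos: [453.0, 251.2, 126.1]
tcp_rot: [-3.087, 1.569, -2.838]
contact_force: [0.2, 0.0, -1.8]
grip_width: 13.6
[452.9585 251.1621 126.109 ] [[-0.0012 -0.2466  0.9691]
 [-0.0004  0.9691  0.2466]
 [-1.     -0.0001 -0.0013]] [ 0.1532  0.0244 -1.7756] [0.0118 0.1352 0.0082]
```

View pics/c1.png

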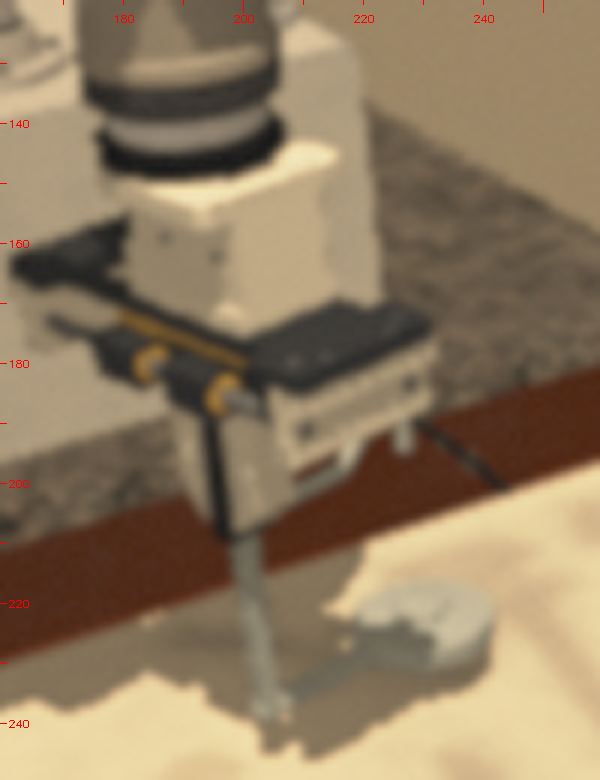

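View pics/c2.png

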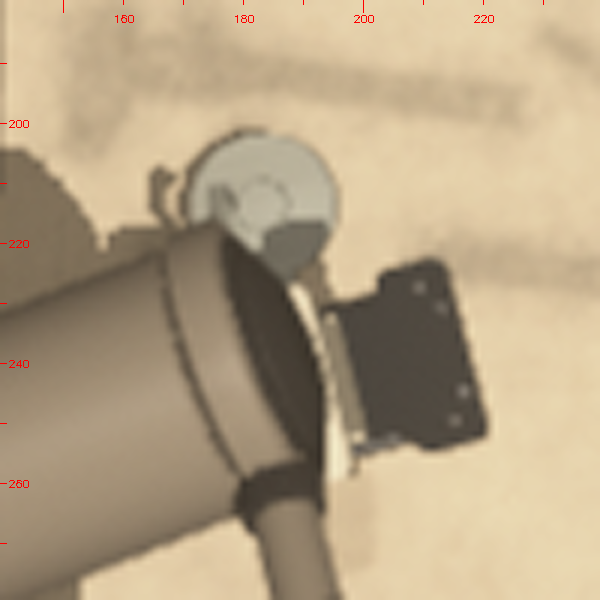

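```bash
python3 - <<'E'
from h import *
s=capture("side");t=capture("top")
for L in (0,10,15,20,25,30): print(L, proj(s,(544.5,274,8+L)),proj(s,(452,251,L)), proj(t,(544.5,274,8+L)))
E
```

```text
0 [230.6625 229.4572] [204.9628 246.5362] [184.5834 214.0016]
10 [230.3625 226.4802] [204.5367 243.481 ] [183.9395 213.8077]
15 [230.2116 224.9825] [204.3222 241.9435] [183.6136 213.7095]
20 [230.06   223.4786] [204.1069 240.3993] [183.285  213.6106]
25 [229.9079 221.9685] [203.8906 238.8484] [182.9537 213.5108]
30 [229.7551 220.4522] [203.6733 237.2908] [182.6197 213.4102]
```

```bash
python3 -m crank '[{"dx":-1,"dy":0,"dz":-0.5,"spin":0},{"dx":-2.5,"dy":0,"dz":-1.5,"spin":0},{"dx":-4.5,"dy":0,"dz":-2.5,"spin":0},{"dx":-6.5,"dy":0,"dz":-3.5,"spin":0},{"dx":-8,"dy":-0.5,"dz":-4.5,"spin":0},{"dx":-9,"dy":-2,"dz":-5.4,"spin":0},{"dx":-9.1,"dy":-4,"dz":-6,"spin":0},{"dx":-9.1,"dy":-6.5,"dz":-6.6,"spin":0},{"dx":-9.1,"dy":-9,"dz":-7.2,"spin":0},{"dx":-9.1,"dy":-11.5,"dz":-7.8,"spin":0},{"dx":-9.1,"dy":-14,"dz":-8.5,"spin":0},{"dx":-9.1,"dy":-16.5,"dz":-9.1,"spin":0},{"dx":-9.1,"dy":-19,"dz":-9.7,"spin":0},{"dx":-9.1,"dy":-21.5,"dz":-10.3,"spin":0},{"dx":-9.1,"dy":-24,"dz":-10.9,"spin":0},{"dx":-9.1,"dy":-26.5,"dz":-11.6,"spin":0},{"dx":-9.1,"dy":-29,"dz":-12.2,"spin":0},{"dx":-9.1,"dy":-31.5,"dz":-12.8,"spin":0},{"dx":-9.1,"dy":-33.5,"dz":-13.3,"spin":0},{"dx":-9.1,"dy":-34.7,"dz":-13.6,"spin":0}]'
python3 -m crank '[{"dx":0,"dy":0,"dz":0,"spin":0},{"dx":0,"dy":0,"dz":0,"spin":0},{"dx":0,"dy":0,"dz":0,"spin":0},{"dx":0,"dy":0,"dz":0,"spin":0}]'; python3 - <<'E'
from h import *
o,R=tool(); print(o['tool_pos'],R,o['contact_force'],o['moment'])
t=capture("top");s=capture("side")
cv2.imwrite("pics/d0.png",s["frame"])
crop(s,230,160,360,270,"d1.png",6);crop(t,250,130,390,270,"d2.png",5)
E
```

```text
time: 6.07
tool_pos: [406.9, -120.4, 218.4]
tcp_rot: [-1.213, 1.57, -0.965]
contact_force: [-0.2, 1.1, -1.5]
grip_width: 13.8
time: 6.4
tool_pos: [407.1, -117.6, 217.9]
tcp_rot: [0.849, 1.57, 1.1]
contact_force: [-0.7, -0.2, -1.8]
grip_width: 13.6
[ 407.0872 -117.5866  217.9056] [[ 0.0001 -0.2476  0.9689]
 [ 0.0003  0.9689  0.2476]
 [-1.      0.0002  0.0002]] [-0.7118 -0.1957 -1.7665] [0.0241 0.111  0.0173]
```

View pics/d0.png

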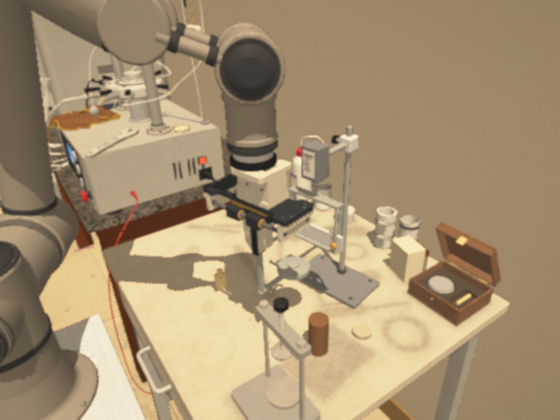

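View pics/d1.png

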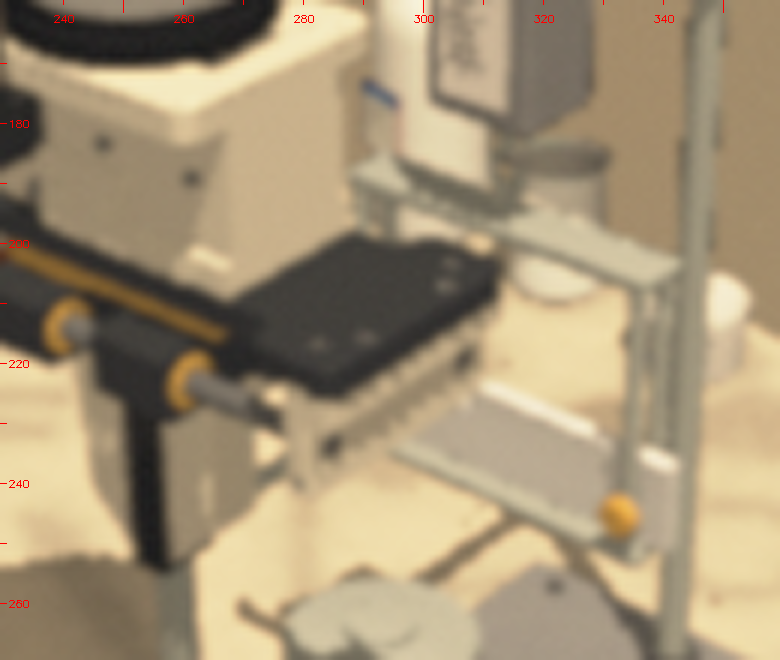

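View pics/d2.png

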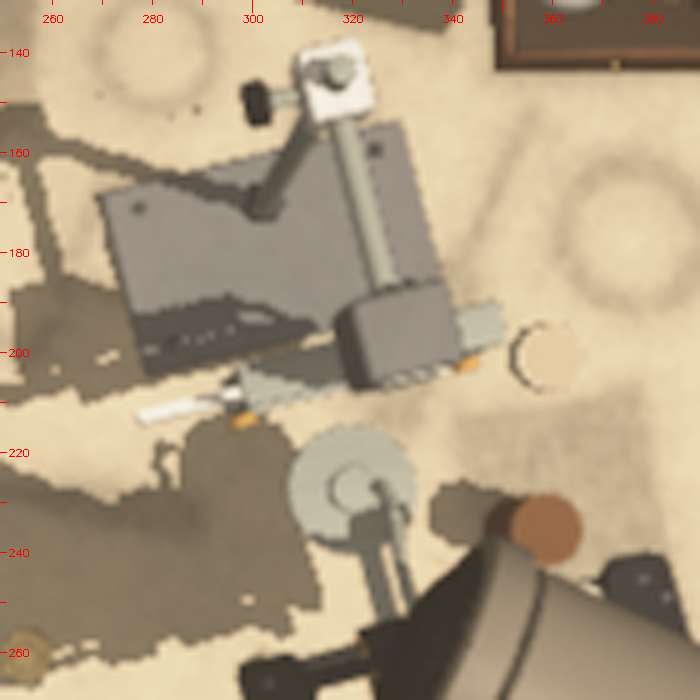

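```bash
python3 - <<'E'
from h import *
t=capture("top");s=capture("side");o,R=tool();p=o['tool_pos'];u=R[:,2]
for dz in (19,25,31):
  a=p+80*u; a[2]=p[2]+dz
  tip=a+14*u-np.array([0,0,32]); foot=a-[0,0,128]; spb=p+0*u;spb=spb.copy();spb[2]=a[2]-128
  print(dz,"apex",proj(t,a),"tip",proj(t,tip),proj(s,tip),"foot",proj(t,foot+10*u),proj(s,foot+10*u),"spine",proj(s,spb))
o,d=ray(s,(306,224))
E
```

```text
19 apex [327.6576 232.0416] tip [324.1194 226.5698] [292.4519 232.4752] foot [319.4594 228.9946] [291.8205 272.9454] spine [261.5193 295.9306]
25 apex [328.0382 232.0071] tip [324.4675 226.5048] [292.4108 229.8527] foot [319.7536 228.9479] [291.7793 270.5985] spine [261.3632 293.4953]
31 apex [328.4233 231.9722] tip [324.8197 226.4391] [292.3694 227.2111] foot [320.0509 228.9006] [291.7379 268.2354] spine [261.2059 291.042 ]
```

```bash
python3 - <<'E'
from h import *
t=capture("top");s=capture("side")
crop(s,240,220,320,310,"d3.png",7);crop(t,300,200,350,260,"d4.png",10)
E
```

```text
(no output)
```

View pics/d3.png

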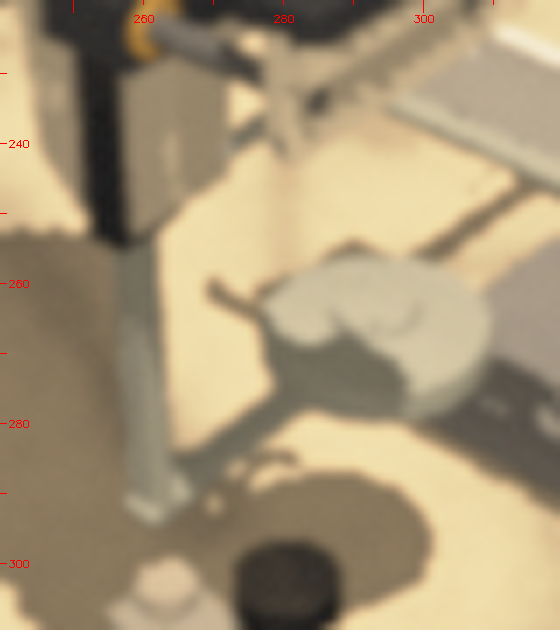

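View pics/d4.png

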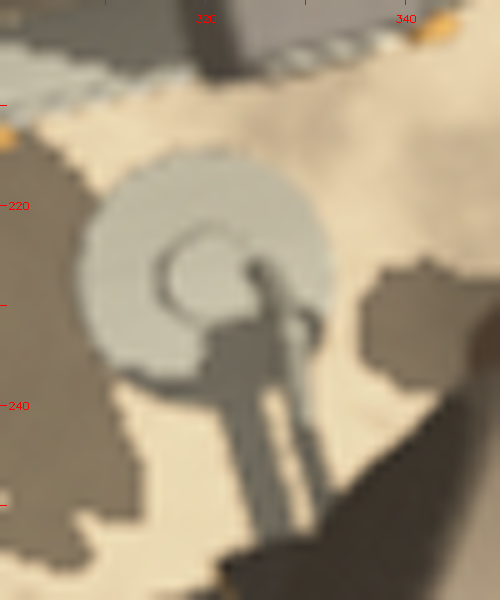

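Hook tip at top px (325,226.5) and foot at side px (291.5,267) agree with the model (apex 80 mm ahead, 25 mm above the TCP, no sag). Inserting.

```bash
python3 -m crank '[{"dx":0,"dy":-0.1,"dz":0.3,"spin":0},{"dx":0,"dy":-0.2,"dz":1,"spin":0},{"dx":0,"dy":-0.3,"dz":1.8,"spin":0},{"dx":0,"dy":-0.3,"dz":2.6,"spin":0},{"dx":0,"dy":-0.3,"dz":3.4,"spin":0},{"dx":0,"dy":-0.3,"dz":4.2,"spin":0},{"dx":0,"dy":-0.3,"dz":5,"spin":0},{"dx":0,"dy":-0.3,"dz":5.8,"spin":0},{"dx":0,"dy":-0.3,"dz":6.5,"spin":0},{"dx":0,"dy":-0.3,"dz":7.1,"spin":0},{"dx":0,"dy":-0.3,"dz":7.4,"spin":0},{"dx":0,"dy":-0.3,"dz":7.4,"spin":0},{"dx":0,"dy":-0.3,"dz":7.4,"spin":0}]'; python3 - <<'E'
from h import *
o,R=tool(); print(o['tool_pos'],o['contact_force'],o['moment'])
t=capture("top");s=capture("side")
crop(s,260,170,370,270,"e1.png",7);crop(t,260,170,370,250,"e2.png",7)
E
```

```text
time: 7.78
tool_pos: [479.6, -103.1, 217.6]
tcp_rot: [2.636, 1.57, 2.886]
contact_force: [-1.0, -0.5, -1.4]
grip_width: 14.2
[ 479.575  -103.0555  217.5983] [-0.9544 -0.4881 -1.4109] [ 0.0145  0.1208 -0.0042]
```

View pics/e1.png

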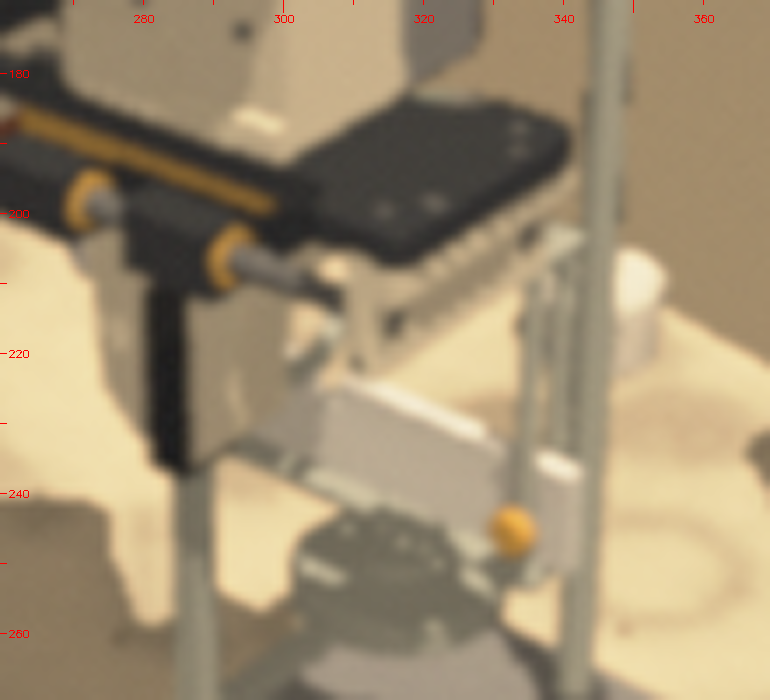

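View pics/e2.png

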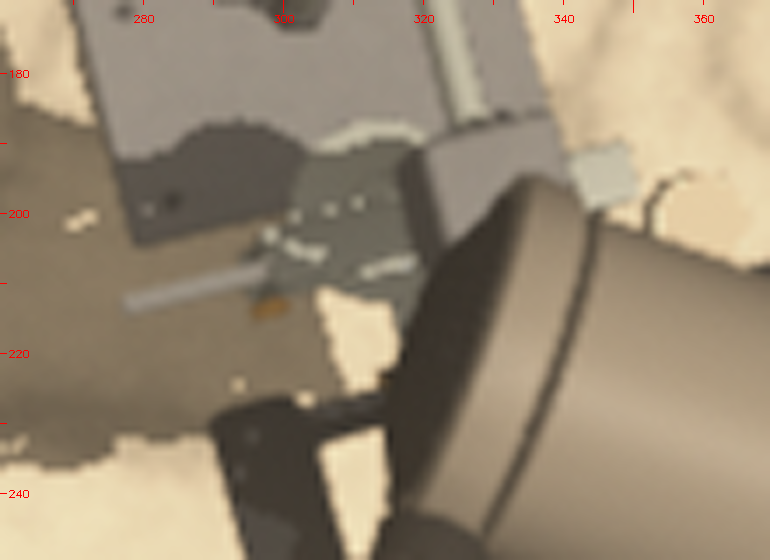

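Hook hidden behind the gripper, no contact, bar unmoved (right end still (343,237)). Lowering.

```bash
python3 -m crank '[{"dx":0.3,"dy":0,"dz":0,"spin":0},{"dx":0.9,"dy":0,"dz":0,"spin":0},{"dx":1.6,"dy":0,"dz":0,"spin":0},{"dx":2.3,"dy":0,"dz":0,"spin":0},{"dx":2.8,"dy":0,"dz":0,"spin":0},{"dx":3.2,"dy":0,"dz":0,"spin":0},{"dx":3.4,"dy":0,"dz":0,"spin":0},{"dx":3.4,"dy":0,"dz":0,"spin":0},{"dx":3.4,"dy":0,"dz":0,"spin":0},{"dx":3.4,"dy":0,"dz":0,"spin":0}]'; 
python3 -m crank '[{"dx":0,"dy":0,"dz":0,"spin":0},{"dx":0,"dy":0,"dz":0,"spin":0}]'
python3 -m crank '[{"dx":0.1,"dy":0,"dz":0,"spin":0},{"dx":0.2,"dy":0,"dz":0,"spin":0},{"dx":0.2,"dy":0,"dz":0,"spin":0},{"dx":0.2,"dy":0,"dz":0,"spin":0}]'
python3 -m crank '[{"dx":0.1,"dy":0,"dz":0,"spin":0},{"dx":0.2,"dy":0,"dz":0,"spin":0},{"dx":0.2,"dy":0,"dz":0,"spin":0},{"dx":0.2,"dy":0,"dz":0,"spin":0}]'
python3 - <<'E'
from h import *
o,R=tool(); print(o['tool_pos'],o['contact_force'],o['moment'])
s=capture("side")
crop(s,260,170,370,270,"f1.png",7)
E
```

```text
time: 8.72
tool_pos: [479.9, -103.2, 184.0]
tcp_rot: [-0.434, 1.57, -0.185]
contact_force: [-0.5, 0.2, -1.2]
grip_width: 13.7
time: 8.88
tool_pos: [479.9, -103.2, 184.0]
tcp_rot: [-0.521, 1.57, -0.272]
contact_force: [0.8, 0.8, -2.1]
grip_width: 13.7
time: 9.22
tool_pos: [479.6, -103.1, 181.6]
tcp_rot: [2.1, 1.571, 2.349]
contact_force: [0.0, -0.3, -2.3]
grip_width: 13.8
time: 9.55
tool_pos: [479.6, -103.1, 179.6]
tcp_rot: [2.132, 1.571, 2.381]
contact_force: [-0.4, -0.3, -1.3]
grip_width: 13.5
[ 479.631  -103.0741  179.5869] [-0.4472 -0.3055 -1.288 ] [0.0031 0.1145 0.0268]
```

View pics/f1.png

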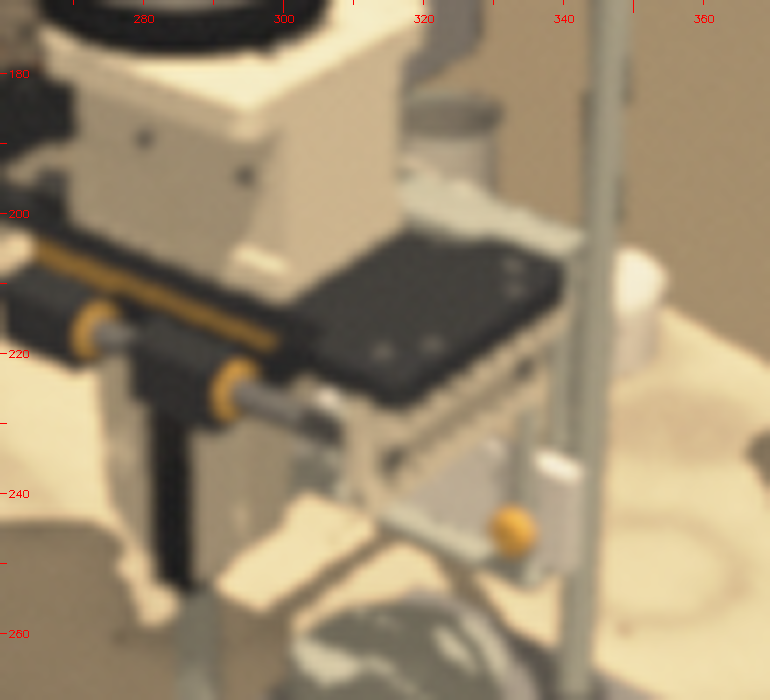

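```bash
for i in 1; do python3 -m crank '[{"dx":0.1,"dy":0,"dz":0,"spin":0},{"dx":0.2,"dy":0,"dz":0,"spin":0},{"dx":0.2,"dy":0,"dz":0,"spin":0}]'; done; python3 -c "
from h import *
o=sensors.get_obs();print(o['moment'])"
python3 -m crank '[{"dx":0.1,"dy":0,"dz":0,"spin":0},{"dx":0.2,"dy":0,"dz":0,"spin":0},{"dx":0.2,"dy":0,"dz":0,"spin":0}]'; python3 -c "
from h import *
o=sensors.get_obs();print(o['moment'])"
python3 -m crank '[{"dx":0.1,"dy":0,"dz":0,"spin":0},{"dx":0.2,"dy":0,"dz":0,"spin":0},{"dx":0.2,"dy":0,"dz":0,"spin":0}]'; python3 - <<'E'
from h import *
o,R=tool(); print(o['tool_pos'],o['contact_force'],o['moment'])
s=capture("side")
crop(s,310,200,370,270,"f2.png",10)
E
```

```text
time: 9.85
tool_pos: [479.8, -103.1, 177.7]
tcp_rot: [-0.024, 1.571, 0.225]
contact_force: [-1.5, -0.4, -0.5]
grip_width: 14.0
[-0.0116 -0.0115  0.0277]
time: 10.1
tool_pos: [479.7, -103.1, 175.6]
tcp_rot: [0.323, 1.571, 0.573]
contact_force: [-0.7, -0.1, -0.2]
grip_width: 13.9
[ 0.0212  0.0038 -0.0115]
time: 10.35
tool_pos: [479.7, -103.1, 173.6]
tcp_rot: [0.814, 1.571, 1.063]
contact_force: [1.0, -0.5, -0.1]
grip_width: 13.9
[ 479.6982 -103.1142  173.6005] [ 0.9833 -0.4577 -0.1205] [ 0.0718 -0.0833  0.0236]
```

View pics/f2.png

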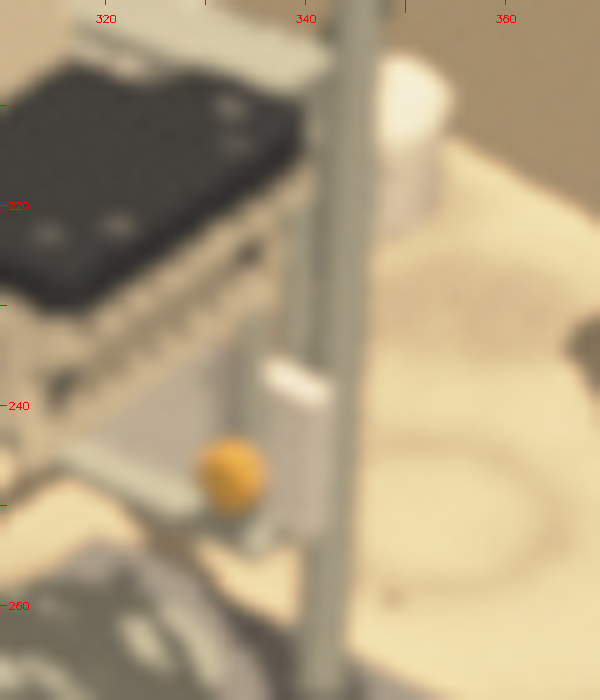

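Contact came at TCP z ≈ 177.5, as predicted (moment fell from 0.115 to -0.08; screw moved from row 245.5 to 247, i.e. ~3 mm extension). Now slide toward +y, where the notch was seen.

```bash
M='from h import *
o=sensors.get_obs();print("M",o["moment"])'
python3 -m crank '[{"dx":0,"dy":0.1,"dz":0,"spin":0},{"dx":0,"dy":0.2,"dz":0,"spin":0},{"dx":0,"dy":0.3,"dz":0,"spin":0},{"dx":0,"dy":0.4,"dz":0,"spin":0},{"dx":0,"dy":0.5,"dz":0,"spin":0},{"dx":0,"dy":0.6,"dz":0,"spin":0},{"dx":0,"dy":0.7,"dz":0,"spin":0},{"dx":0,"dy":0.8,"dz":0,"spin":0},{"dx":0,"dy":0.9,"dz":0,"spin":0},{"dx":0,"dy":1,"dz":0,"spin":0}]'; python3 -c "$M"
python3 -m crank '[{"dx":0,"dy":0.1,"dz":0,"spin":0},{"dx":0,"dy":0.2,"dz":0,"spin":0},{"dx":0,"dy":0.3,"dz":0,"spin":0}]'; python3 -c "$M"
python3 -m crank '[{"dx":0,"dy":0.1,"dz":0,"spin":0},{"dx":0,"dy":0.2,"dz":0,"spin":0}]'; python3 -c "$M"
```

```text
time: 11.23
tool_pos: [477.0, -93.1, 173.6]
tcp_rot: [1.973, 1.57, 2.222]
contact_force: [0.3, -0.1, 1.0]
grip_width: 14.0
M [ 0.049  -0.0444 -0.02  ]
time: 11.48
tool_pos: [476.0, -90.0, 173.4]
tcp_rot: [2.301, 1.569, 2.551]
contact_force: [0.7, 0.9, -1.4]
grip_width: 13.6
M [0.0639 0.1962 0.0379]
time: 11.65
tool_pos: [475.7, -88.4, 173.4]
tcp_rot: [2.524, 1.57, 2.773]
contact_force: [0.0, -0.5, -0.6]
grip_width: 13.6
M [-0.0149  0.1558 -0.0371]
```

Moment jumped to ~0.16–0.2 (unloaded): the hook dropped into the notch. Centre a little and lower.

```bash
M='from h import *
o=sensors.get_obs();print("M",o["moment"])'
python3 -m crank '[{"dx":0,"dy":0.1,"dz":0,"spin":0},{"dx":0.1,"dy":0.15,"dz":0,"spin":0},{"dx":0.2,"dy":0.15,"dz":0,"spin":0},{"dx":0.3,"dy":0.15,"dz":0,"spin":0},{"dx":0.3,"dy":0.15,"dz":0,"spin":0}]'; python3 -c "$M"
python3 -m crank '[{"dx":0.1,"dy":0,"dz":0,"spin":0},{"dx":0.2,"dy":0,"dz":0,"spin":0},{"dx":0.2,"dy":0,"dz":0,"spin":0}]'; python3 -c "$M"
python3 -m crank '[{"dx":0.1,"dy":0,"dz":0,"spin":0},{"dx":0.2,"dy":0,"dz":0,"spin":0},{"dx":0.2,"dy":0,"dz":0,"spin":0}]'; python3 - <<'E'
from h import *
o,R=tool(); print(o['tool_pos'],o['contact_force'],o['moment'])
s=capture("side");t=capture("top")
crop(s,260,170,370,270,"g1.png",7);crop(t,260,170,370,250,"g2.png",7)
E
```

```text
time: 12.07
tool_pos: [475.5, -87.1, 170.4]
tcp_rot: [2.408, 1.57, 2.657]
contact_force: [0.4, 0.8, -0.9]
grip_width: 13.9
M [ 0.0331  0.1464 -0.0218]
time: 12.32
tool_pos: [475.7, -87.2, 168.7]
tcp_rot: [-0.192, 1.57, 0.057]
contact_force: [-0.4, -1.0, -0.7]
grip_width: 13.4
M [-0.0109  0.0513 -0.0814]
time: 12.57
tool_pos: [475.7, -87.1, 166.7]
tcp_rot: [-0.187, 1.571, 0.062]
contact_force: [-0.4, -0.6, 0.1]
grip_width: 13.9
[475.696  -87.144  166.6599] [-0.4088 -0.6097  0.1474] [ 0.0231  0.0578 -0.0124]
```

View pics/g1.png

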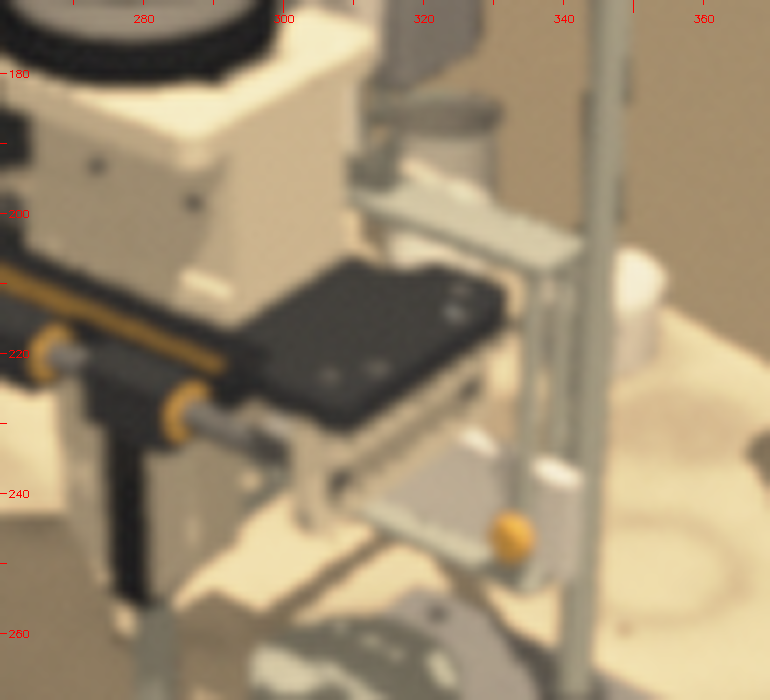

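View pics/g2.png

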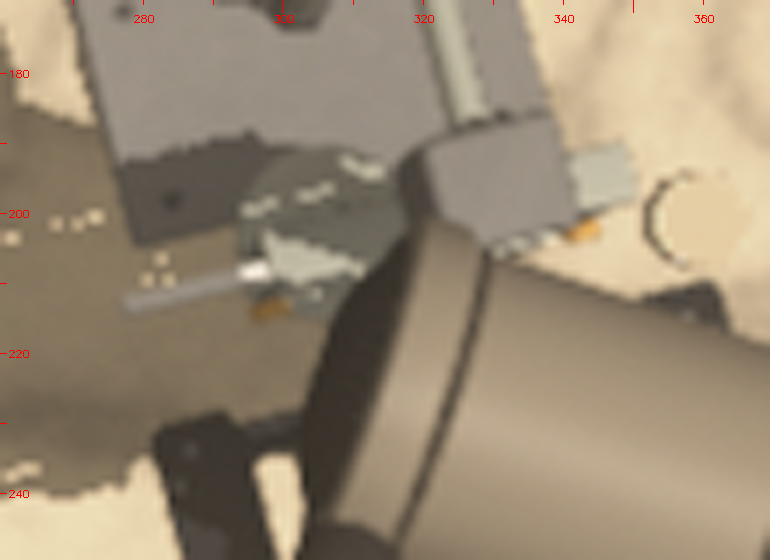

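```bash
python3 -m crank '[{"dx":0.1,"dy":0,"dz":0,"spin":0},{"dx":0.1,"dy":0,"dz":0,"spin":0}]' >/dev/null; python3 - <<'E'
from h import *
a=[]
for i in range(10):
    capture("side"); o=sensors.get_obs(); a.append(np.r_[o['contact_force'],o['moment']])
print(o['tool_pos'],np.mean(a,0),np.std(a,0))
E
```

```text
[475.6301 -87.1388 165.7125] [ 0.1852 -0.1654  0.7788  0.0126 -0.008  -0.0235] [0.4488 0.3458 0.5169 0.0241 0.03   0.0155]
```

```bash
python3 -m crank '[{"dx":-0.1,"dy":0,"dz":0,"spin":0},{"dx":-0.1,"dy":0,"dz":0,"spin":0}]'; python3 -m crank '[{"dx":-0.1,"dy":0,"dz":0,"spin":0},{"dx":-0.1,"dy":0,"dz":0,"spin":0},{"dx":-0.1,"dy":0,"dz":0,"spin":0},{"dx":-0.1,"dy":0,"dz":0,"spin":0},{"dx":-0.1,"dy":0,"dz":0,"spin":0},{"dx":-0.1,"dy":0,"dz":0,"spin":0},{"dx":-0.1,"dy":0,"dz":0,"spin":0},{"dx":-0.1,"dy":0,"dz":0,"spin":0},{"dx":-0.1,"dy":0,"dz":0,"spin":0},{"dx":-0.1,"dy":0,"dz":0,"spin":0},{"dx":-0.1,"dy":0,"dz":0,"spin":0},{"dx":-0.1,"dy":0,"dz":0,"spin":0}]' 70;  python3 - <<'E'
from h import *
o,R=tool(); print(o['tool_pos'],o['contact_force'],o['moment'])
s=capture("side");t=capture("top")
crop(s,220,160,370,290,"h1.png",5);crop(t,260,170,370,250,"h2.png",7)
E
```

```text
time: 13.5
tool_pos: [475.7, -87.1, 166.8]
tcp_rot: [0.051, 1.571, 0.3]
contact_force: [0.1, -0.8, 0.3]
grip_width: 13.4
time: 14.5
tool_pos: [475.6, -87.1, 167.7]
tcp_rot: [0.999, 1.571, 1.248]
contact_force: [0.6, -0.5, -0.5]
grip_width: 63.9
[475.6147 -87.1158 167.7058] [ 0.5835 -0.4685 -0.451 ] [ 0.0292  0.0272 -0.0074]
```

View pics/h1.png

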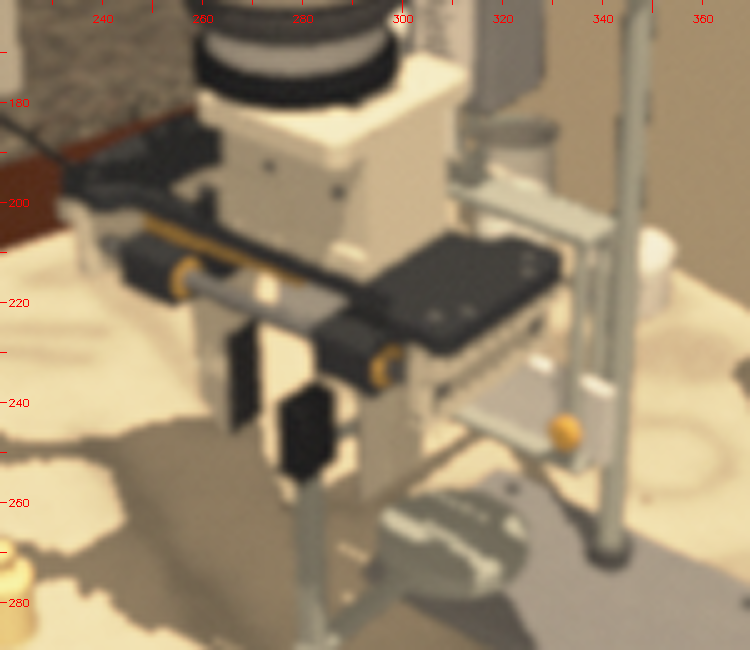

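Released: the carrier hangs upright (block at (281,246) free between the fingers). Back out slowly, then up.

```bash
python3 -m crank '[{"dx":0,"dy":0,"dz":-0.2,"spin":0},{"dx":0,"dy":0,"dz":-0.6,"spin":0},{"dx":0,"dy":0,"dz":-1.2,"spin":0},{"dx":0,"dy":0,"dz":-2,"spin":0},{"dx":0,"dy":0,"dz":-2.8,"spin":0},{"dx":0,"dy":0,"dz":-3.6,"spin":0},{"dx":0,"dy":0,"dz":-4.2,"spin":0},{"dx":-0.5,"dy":0,"dz":-4.5,"spin":0},{"dx":-1.5,"dy":0,"dz":-4.8,"spin":0},{"dx":-3,"dy":0,"dz":-5,"spin":0},{"dx":-4.5,"dy":0,"dz":-5,"spin":0},{"dx":-6.5,"dy":0,"dz":-5.5,"spin":0},{"dx":-8.5,"dy":0,"dz":-6,"spin":0},{"dx":-10.5,"dy":0,"dz":-6.5,"spin":0},{"dx":-12,"dy":0,"dz":-7,"spin":0},{"dx":-13,"dy":0,"dz":-7,"spin":0},{"dx":-13,"dy":0,"dz":-7,"spin":0},{"dx":-13,"dy":0,"dz":-7,"spin":0}]';  python3 - <<'E'
from h import *
o,R=tool(); print(o['tool_pos'],o['contact_force'],o['moment'])
s=capture("side");t=capture("top")
crop(s,240,160,370,290,"i1.png",5);crop(t,260,170,370,250,"i2.png",7)
cv2.imwrite("pics/i0.png",s["frame"])
E
```

```text
time: 16.1
tool_pos: [407.8, -104.5, 298.1]
tcp_rot: [-0.584, 1.569, -0.334]
contact_force: [-0.4, 0.3, -0.9]
grip_width: 64.6
[ 407.7987 -104.49    298.0617] [-0.4487  0.3237 -0.9279] [ 0.0406 -0.029  -0.0587]
```

View pics/i1.png

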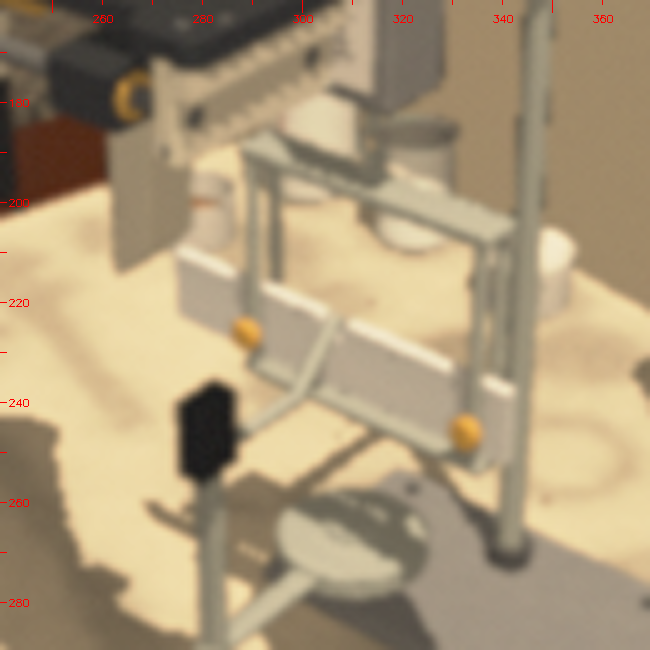

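View pics/i0.png

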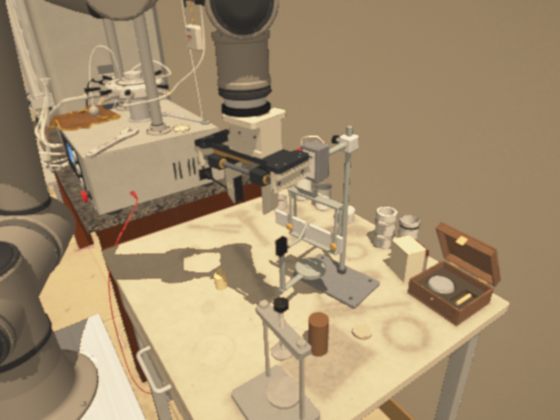

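Hook apex sits flush in the notch at (306,223), carrier upright, bystanders unmoved. Let it settle and check for swing.

```bash
python3 - <<'E'
from h import *
p=capture("side")["frame"][200:300,270:330].astype(int)
for k in range(5):
    for _ in range(7): c=capture("side")
    f=c["frame"][200:300,270:330].astype(int); print(np.abs(f-p).mean(),np.abs(f-p).max()); p=f
crop(c,270,195,350,265,"j1.png",9)
print(sensors.get_obs()['time'])
E
```

```text
1.1976666666666667 38
1.0044444444444445 37
0.7738888888888888 37
0.6971666666666667 21
0.8528888888888889 37
18.0
```

View pics/j1.png

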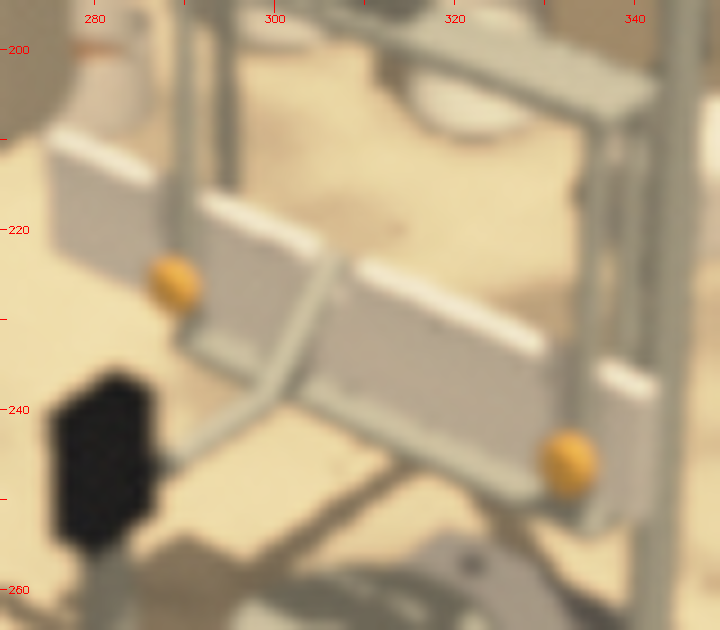

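```bash
python3 - <<'E'
from h import *
for k in range(100):
    c=capture("side")
    if k<20 or k>=80:
        g=c["frame"][230:260,272:290].astype(float).sum(2); m=(g<180); v,u=np.nonzero(m); print("%.2f,%.2f"%(u.mean(),v.mean()),end=" ")
print(sensors.get_obs()['time'])
E
```

```text
9.11,16.10 9.14,16.12 9.14,16.12 9.10,16.16 9.14,16.12 9.17,16.07 9.14,16.12 9.20,16.09 9.11,16.10 9.11,16.10 9.11,16.10 9.11,16.10 9.14,16.12 9.14,16.12 9.11,16.10 9.14,16.12 9.11,16.10 9.14,16.12 9.11,16.10 9.11,16.10 9.14,16.12 9.13,16.19 9.11,16.10 9.10,16.16 9.11,16.10 9.11,16.10 9.10,16.16 9.11,16.10 9.10,16.16 9.13,16.19 9.14,16.12 9.11,16.10 9.14,16.12 9.11,16.10 9.11,16.10 9.11,16.10 9.11,16.10 9.10,16.16 9.10,16.16 9.14,16.12 23.0
```

At rest (block steady within 0.1 px). Handing in.

```bash
python3 -c "
from plant import bot
print(bot.close_job())"
```

```text
the job is handed in; nothing more can be done
None
```

The carrier now hangs by its hook in the notch of the stirrup's bar. It is released and at rest, and I handed the job in at about 23 s. `close_job` reports no verdict.

I gripped the block and brought the hook through the stirrup. I set it on the bar's plain edge, slid it about 13 mm until it dropped into the notch, let go and backed the arm away.

**What the last checks showed:**
- **Hook seating:** the hook sits in the notch at about pixel (306, 223) in the side view, and the carrier looks upright. It met the bar about 8 mm lower there than on the plain edge, against the 9 mm notch depth given.
- **At rest:** the block stayed within 0.1 pixel over about 5 s.
- **Balance:** pressing pulled it down about 3–4 mm. I judged that from how far I lowered the tool and how far the screw moved in the picture, since there is no direct reading.
- **Bystanders and arm:** the weight, specimen and stone look unmoved; I did not measure the tin but went nowhere near it. The gripper stands well clear of everything.

**What went wrong or disagreed:**
- My first move command was refused for missing keys; the arm did not move.
- The fingers were still closing when I began the first lift, so they hold the block about 5–7 mm above its centre. I allowed for this in the later moves.
- Just before release the averaged force was about +0.8 N while the moment was about zero. I backed up 1 mm before opening the fingers, and a further 1 mm while they opened.

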